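# Shut the basin's boxed-in stop valve

### The arm

A 7-joint arm with a two-finger parallel gripper is mounted at the origin on the work surface. World frame = base frame: x ahead of the robot, y to its left, z up, the work surface at z = 0. Lengths are in m, angles in rad, forces in N, time in s.
With the tool pointing down it reaches from about 0.4 to 0.9 m from the base axis. Payload 5.6 kg.
Tool frame: the origin (TCP) lies midway between the tips of the shut fingers; the grasp point (between the pads) lies 19 mm behind it; y points along the fingers, z is the direction in which the jaws open and shut, and the axes are right-handed (so a half turn about y gives the same grasp; the last joint's range is limited). The gripper opens to 92 mm and grips with 3 to 60 N. Pads are 20 mm wide; open, the fingers measure 128 mm over their backs; the gripper's body (75 mm by 189 mm) begins 69 mm behind the grasp point.
Start: joints at [-1.36, 0.468, -0.012, 1.603, 0.006, 1.071, -0.056], TCP at [0.163, 0.629, 0.215] pointing down, gripper open.
Joint ranges: [-2.53, 2.53], [-0.31, 2.02], [-1.57, 1.55], [0.28, 2.44], [-1.29, 4.43], [0.15, 1.84], [-2.92, 2.92]. Speed limits (rad/s): [2.57, 2.57, 3.14, 3.14, 3.14, 3.14, 3.14].

### API

Orientations are given as a 3x3 rotation matrix whose columns are the frame's x, y, z axes.
In Python, from station import env, effector, solver, viewer, workorder, search_frame, tip_of gives the robot as it stands. Calls block until the motion is done:
- env.reach(position, orientation): joint-space move of the TCP to a pose.
- env.movel(position, frame=None, rate=0.15): straight line of the TCP; frame=None keeps the orientation; rate is the mean speed in m/s.
- env.goto_joints(angles): joint-space move.
- effector.release() and effector.grasp(squeeze=None): open the fingers fully, or close them until they stop; squeeze is the grip in N (None keeps the last).
- env.pause(seconds).
- solver.inverse_kinematics(position, orientation): joint angles nearest the present ones, or None.
- env.sense(): the state.
- viewer.read_camera(name): name is "side" or "top" or "wrist"; returns (picture, depth): 480x640x3 uint8, red, green, blue; 480x640 float32, m along the optical axis (not along the pixel's ray), 0 where there is no reading.
- viewer.camera_info(name): a dict with "intrinsics" (3x3 intrinsics, pixels), "eye" and "rotation" of the camera in the world; the wrist camera has in their place "T_tool_cam" (4x4, takes a point from camera to tool coordinates, whose origin is the TCP and whose axes are the tool frame's). Camera axes: x right, y up, looking along -z (the intrinsics and any distortion apply to the point x, -y, -z); pixel columns grow to the right and rows downward; lengths in m; the calibration is good to about 2 mm. A picture is of the moment at which its call begins: read the wrist's pose just before it. camera_info takes no time and is no camera call.
A pose or a line that the arm cannot do raises env.PlanningError and nothing moves.
- workorder.finish_job(): hands the job in, once; it reports no verdict.
Trained networks look in the newest picture that a camera, given by its name, has taken for a name from the list of things; names that differ only in an ending like _2 or _b are one class to them, and where a whole thing is asked for, a point or a joint stands for the part that bears it (a point fixed in the world has none). Each returns a list of dicts, best first, with "score" (0 to 1); they miss things now and then, are a little off and sometimes report something else, mostly with a low value. They report only what shows in the picture. A call takes as long as a camera call. They do not tell look-alikes from the thing itself.
- search_frame(camera, name): "at" ([x, y, z] in m, in world coordinates, good to about 4 mm: the middle of the surface that is visible of it).
- tip_of(camera, name): "at" ([x, y, z] in m, in world coordinates, good to about 4 mm: a listed point, or the origin of a listed thing).
The state is a dict: "t": time; "joint_positions": joint angles; "joint_velocities": joint speeds; "tau": joint torques, N m; "ee_pos": TCP position; "tcp_rot": TCP orientation; "wrist_force": force on the tool from outside, world axes, zero at the start; "moment": the same for the moment, N m; "gripper_width": finger opening in m.
Only numpy, scipy, OpenCV 4.12 (cv2) and the standard library are available. Lean on these libraries where they do the work, as an engineer would, in place of code of your own. Each camera call takes 0.05 s, during which the arm holds its last target.

### The job

The basin tap is coming off for repair, so shut its stop valve. Lift the round cover off the pipe box and set it down flat, knob up, in the middle of the drying stone without dropping it, then reach in through the steel-rimmed opening and turn the T-handle clockwise (seen from above) until you feel it come up firm on its worn washer, wherever that is: finger-tight, no harder; then let go. Do not bear on the top panel or the rim with hand or arm, and leave the toiletries where they are.

Things in the scene. Friction and masses are not known exactly. Their poses are not given: they have to be found in the camera images.
- cover: loose round white plastic cover, about 150 g, on the opening of the pipe box. Origin: in its upright knob, on the axis, at the height to grip; z up. Knob 22 mm across, 34 tall, top 11 above the origin. Flange 126 across, its upper face 23 below the origin; under it a plug 89 across, 6 deep, underside 34 below the origin, sits loosely in the opening.
- drying_stone: fixed grey-white stone slab, bare, 170 x 150 x 10 mm, lying on the counter to the robot's left. Origin: centre of its underside, at counter height; x along the 170 mm side. With the cover lying flat on it, the cover's origin is 44 mm above the counter.
- port_plate: fixed grey top panel of the hollow tiled pipe box, with the round opening. Origin: on the opening's axis, level with the panel's top (150 mm above the counter); z up. Steel rim: 96 mm inner, 116 outer diameter, 3 high; panel 12 thick. The panel reaches 85 mm from the origin to +x, -x and -y, and 215 to +y, where a lens case stands about 150 away.
- valve_handle: steel T-handle down inside the opening, on its axis. Origin: centre of the bar, on the axis it turns about (z), 20 mm below the panel's top. Upright bar 46 mm long (x), 16 wide (y: the way to grip it), 24 high (12 above and below the origin), on a 13 mm spindle; nothing wider within 29 mm below the origin. Turning it takes 0.12 N m; clockwise from above closes; it stays where left.
- valve_body: fixed brass valve under the handle; origin on the handle's axis at counter height. Its hidden washer is met 0.3 to 1.25 rad clockwise of the handle's start; from there the torque rises by 5 N m per rad more. Finger-tight: 0.22 to 0.57 N m on the turning handle, best 0.3 (held still, it reads up to 0.24 less); more crushes the washer. Let go, it springs back up to 5 degrees and stays tight.
- lens_tray: loose blue plastic tray, 100 x 170 x 18 mm, on the counter beyond the pipe box, with the white lens case in it; leave alone. Origin: centre of the underside.
- lens_case_white: loose white twin lens case with two round caps, 35 x 71 x 19 mm, in the blue tray; leave alone. Origin: centre of the underside.
- lens_case_green: loose twin lens case with green caps, 35 x 71 x 19 mm, standing on the pipe box at the end away from the opening; leave alone. Origin: centre of the underside.
- tweezer_stand: loose clear acrylic tweezer stand, 45 x 60 mm, 100 mm high with the tweezers; leave alone. Origin: centre of the underside.
- mirror: loose round mirror, 124 mm across, on a foot, 203 mm high; leave alone. Origin: centre of the underside.
- pump_bottle: loose steel pump bottle, 66 mm across, 160 mm high, by the basin; leave alone. Origin: centre of the underside.
- tumbler: loose white tumbler, 70 mm across, 95 mm high; leave alone. Origin: centre of the underside.
Things that resemble listed ones, but are neither listed nor needed, are in the scene too. What is shaped like the drying_stone but purple or turquoise is not meant.

How it is judged:
By the outcome, as a careful person would: the job done as asked, in the order asked, and still so for the second after the job is handed in, with the robot touching nothing.
It also fails if it takes over 70 s, if anything falls off the work surface, if the arm or the gripper's body presses on something with over 40 N, if the wrist force passes 120 N, or if a joint passes its speed limit or range.

## Working session

There is one attempt and no reset: what is moved stays moved. The work goes in short steps, each a Python script; the robot and the scene stay as the last script left them, time stands still between calls to the robot, and variables do not carry over. Pictures are saved under pics/ and viewed, and the job is handed in when it is done.

```bash
ls; mkdir -p pics; cat > h.py <<'E'
import numpy as np, cv2
from station import env, effector, solver, viewer, workorder, search_frame, tip_of
def save(n,p): cv2.imwrite('pics/'+n,cv2.cvtColor(p,cv2.COLOR_RGB2BGR))
E
python3 - <<'E'
from h import *
np.set_printoptions(precision=4,suppress=True)
s=env.sense();print(s)
for c in ("side","top","wrist"):
    p,d=viewer.read_camera(c);save(c+'0.png',p);np.save(c+'0.npy',d);print(c,viewer.camera_info(c))
for c in("top","side"):
    for n in("cover","drying_stone","port_plate","valve_handle","lens_case_green","pump_bottle","mirror","tumbler","tweezer_stand"):
        print(c,n,[(np.round(x['at'],3),round(x['score'],2)) for x in tip_of(c,n)][:3])
print(env.sense()['t'])
E
```

```text
pics
{'t': 0.0, 'joint_positions': array([-1.36  ,  0.4684, -0.0116,  1.6036,  0.006 ,  1.0714, -0.0563]), 'joint_velocities': array([-0.0011, -0.0003, -0.0008, -0.0003,  0.0004, -0.0007, -0.0007]), 'tau': array([  0.0008, -52.0586,  -0.0118, -24.3731,  -0.0566,   0.0174,
         0.0002]), 'ee_pos': array([0.1631, 0.6286, 0.2136]), 'tcp_rot': array([[ 0.9679, -0.0003,  0.2512],
       [-0.2512, -0.0017,  0.9679],
       [ 0.0002, -1.    , -0.0018]]), 'wrist_force': array([-0.152 , -0.0354, -0.0246]), 'moment': array([0.0351, 0.0299, 0.0242]), 'gripper_width': 0.09174964379657392}
side {'intrinsics': array([[483.9551,   0.    , 321.9031],
       [  0.    , 483.9551, 241.7163],
       [  0.    ,   0.    ,   1.    ]]), 'eye': array([-0.358 , -0.7158,  0.9977]), 'rotation': array([[ 0.705 ,  0.4075, -0.5805],
       [-0.7092,  0.4151, -0.5699],
       [ 0.0088,  0.8134,  0.5816]])}
top {'intrinsics': array([[576.6981,   0.    , 323.9585],
       [  0.    , 576.6981, 226.016 ],
       [  0.    ,   0.    ,   1.    ]]), 'eye': array([0.3095, 0.0928, 1.5881]), 'rotation': array([[ 0.0175,  
[... 787 characters left out ...]
[ 0.765, -0.221,  0.002]), 0.61)]
top tumbler [(array([ 0.763, -0.217,  0.003]), 0.67)]
top tweezer_stand [(array([0.636, 0.263, 0.002]), 0.67)]
side cover [(array([ 0.515, -0.095,  0.182]), 0.92)]
side drying_stone [(array([ 0.427,  0.601, -0.005]), 0.98), (array([0.494, 0.365, 0.001]), 0.73)]
side port_plate [(array([ 0.51, -0.09,  0.15]), 0.78), (array([0.553, 0.06 , 0.151]), 0.51)]
side valve_handle []
side lens_case_green [(array([0.551, 0.056, 0.148]), 0.48)]
side pump_bottle [(array([ 0.7  , -0.366, -0.003]), 0.93)]
side mirror [(array([ 0.726,  0.359, -0.001]), 0.72)]
side tumbler [(array([ 0.765, -0.218, -0.001]), 0.66)]
side tweezer_stand [(array([0.638, 0.261, 0.001]), 0.65)]
1.05
```

View pics/top0.png

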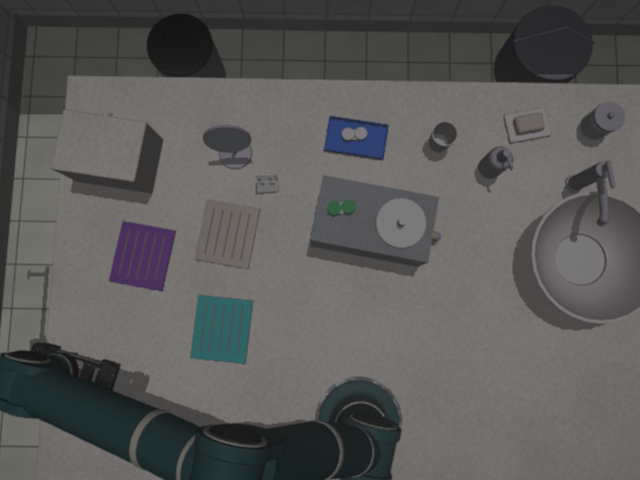

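View pics/side0.png

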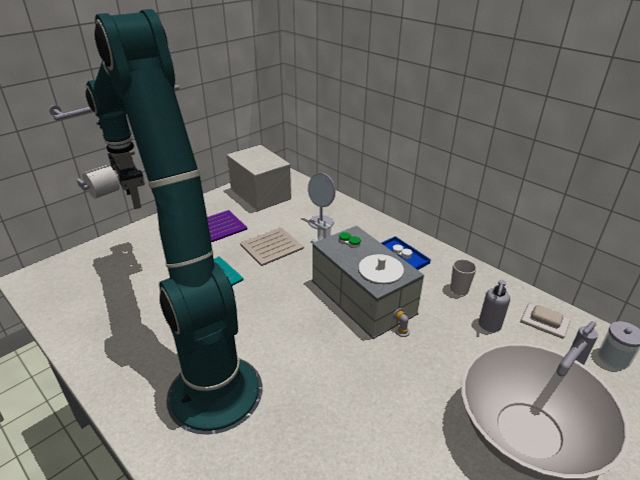

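The top view shows three slabs: purple (142,256), turquoise (221,329) and grey-white/beige (228,234). Only the last is neither purple nor turquoise, so it is the drying stone. The cover is at (401,222) with its knob at (401,224). I'll enlarge the slabs to confirm and measure the stone and cover.

```bash
cat >> h.py <<'E'
np.set_printoptions(precision=4,suppress=True)
def ray(ci,u,v):
    K=ci['intrinsics'];c=np.stack([(u-K[0,2])/K[0,0],-(v-K[1,2])/K[1,1],-np.ones_like(u,float)],-1)
    return c@np.array(ci['rotation']).T
def onplane(ci,u,v,z):
    r=ray(ci,np.asarray(u,float),np.asarray(v,float));e=np.array(ci['eye']);return e+r*((z-e[2])/r[...,2])[...,None]
def cloud(ci,d):
    v,u=np.mgrid[:480,:640];return np.array(ci['eye'])+ray(ci,u.astype(float),v)*d[...,None]
E
python3 - <<'E'
from h import *
im=cv2.imread('pics/top0.png')
cv2.imwrite('pics/crop1.png',cv2.resize(np.hstack([im[180:380,90:270],im[160:360,310:450]]),None,fx=2.4,fy=2.4,interpolation=cv2.INTER_CUBIC))
ci=viewer.camera_info('top')
P=cloud(ci,np.load('top0.npy'))
# stone: height 5-15mm region near
x,y,z=P[...,0],P[...,1],P[...,2]
m=(abs(x-.494)<.14)&(abs(y-.365)<.13)&(z>.004)&(z<.02)
mm=cv2.morphologyEx(m.astype(np.uint8),cv2.MORPH_OPEN,np.ones((3,3)))
n,l,st,ce=cv2.connectedComponentsWithStats(mm);k=1+np.argmax(st[1:,4]);print(st[k],ce[k],np.median(z[l==k]))
pts=P[l==k][:,:2].astype(np.float32);print('stone',cv2.minAreaRect(pts))
m=(abs(x-.51)<.2)&(abs(y+.0)<.3)&(z>.14)&(z<.154)
n,l,st,ce=cv2.connectedComponentsWithStats(cv2.morphologyEx(m.astype(np.uint8),cv2.MORPH_OPEN,np.ones((3,3))));k=1+np.argmax(st[1:,4]);print('box',cv2.minAreaRect(P[l==k][:,:2].astype(np.float32)),np.median(z[l==k]))
for c in('top','side'):
    ci=viewer.camera_info(c);P=cloud(ci,np.load(c+'0.npy'));x,y,z=P[...,0],P[...,1],P[...,2]
    im=cv2.imread(f'pics/{c}0.png').astype(int)
    m=(abs(x-.51)<.1)&(abs(y+.095)<.09)&(z>.148)&(z<.17)&(im.min(-1)>140)
    n,l,st,ce=cv2.connectedComponentsWithStats(m.astype(np.uint8));k=1+np.argmax(st[1:,4])
    vu=np.argwhere(l==k);hull=cv2.convexHull(np.c_[vu[:,1],vu[:,0]].astype(np.int32))[:,0]
    h=onplane(ci,hull[:,0],hull[:,1],.158)[:,:2].astype(np.float32)
    print(c,'cover',cv2.minEnclosingCircle(h),cv2.fitEllipse(h),np.median(z[l==k]))
    m=(abs(x-.51)<.04)&(abs(y+.095)<.04)&(z>.183)&(z<.21)
    print('knob',P[m].mean(0),m.sum(),P[m].max(0))
E
```

```text
[ 199  201   57   64 1378] [223.2845 232.9942] 0.0083148939632266
stone ((0.4930788278579712, 0.36798667907714844), (0.1455080807209015, 0.166944220662117), 79.05970764160156)
box ((0.5227570533752441, -0.02949380874633789), (0.30057162046432495, 0.17146849632263184), 80.17958068847656) 0.14770595805389564Traceback (most recent call last):
  File "<stdin>", line 18, in <module>
    return _wrapfunc(a, 'argmax', axis=axis, out=out, **kwds)
    return bound(*args, **kwds)
ValueError: attempt to get argmax of an empty sequence
```

```bash
python3 - <<'E'
import cv2
a=cv2.imread('pics/side0.png')[220:350,290:440];cv2.imwrite('pics/crop2.png',cv2.resize(a,None,fx=4,fy=4,interpolation=cv2.INTER_CUBIC))
E
```

```text
(no output)
```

View pics/crop1.png

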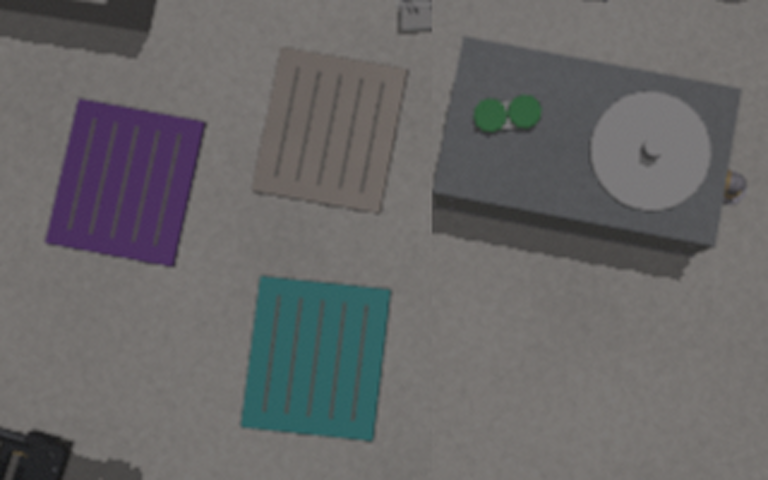

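View pics/crop2.png

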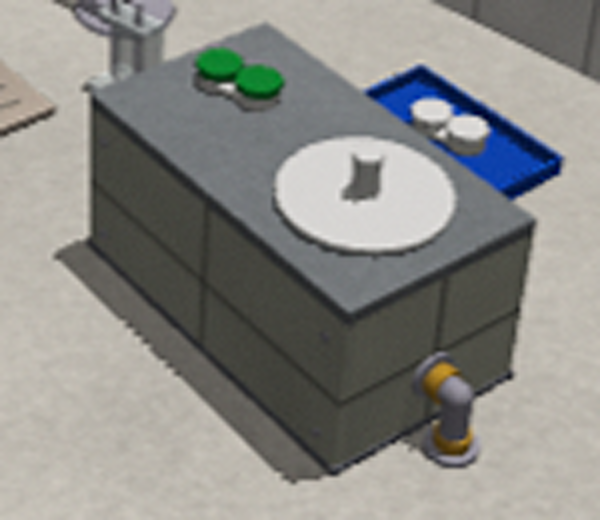

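The crops confirm the grey-white slab at (228,234) as the stone, bare. The cover is the white disc at (401,222), with the green lens case at (341,207). Next I'll refine the cover's position, since my brightness threshold was too high for it.

```bash
python3 - <<'E'
from h import *
for c,t in(('top',112),('side',150)):
    ci=viewer.camera_info(c);P=cloud(ci,np.load(c+'0.npy'));x,y,z=P[...,0],P[...,1],P[...,2]
    im=cv2.imread(f'pics/{c}0.png').astype(int)
    reg=(abs(x-.51)<.1)&(abs(y+.095)<.09)&(z>.13)&(z<.19)
    g=im.mean(-1); t,_=cv2.threshold(g[reg].astype(np.uint8),0,255,cv2.THRESH_OTSU)
    m=reg&(g>t)
    n,l,st,ce=cv2.connectedComponentsWithStats(m.astype(np.uint8));k=1+np.argmax(st[1:,4])
    vu=np.argwhere(l==k);hull=cv2.convexHull(np.c_[vu[:,1],vu[:,0]].astype(np.int32))[:,0]
    h=onplane(ci,hull[:,0],hull[:,1],.158)[:,:2].astype(np.float32)
    print(c,t,'cover',cv2.minEnclosingCircle(h),cv2.fitEllipse(h),np.median(z[l==k]))
    m=(abs(x-.51)<.04)&(abs(y+.095)<.04)&(z>.175)&(z<.21)
    print('knob',P[m].mean(0),m.sum(),P[m].max(0))
    m=(abs(x-.494)<.05)&(abs(y-.365)<.05);print('stone z',np.median(z[m]))
E
```

```text
top 102.0 cover ((0.5129399299621582, -0.0952705666422844), 0.06251618266105652) ((0.5130333304405212, -0.0951492190361023), (0.12366315722465515, 0.1243182048201561), 134.94772338867188) 0.15574282649788151
knob [ 0.5108 -0.0935  0.1893] 65 [ 0.5217 -0.084   0.1954]
stone z 0.007526917025590163
side 156.0 cover ((0.5103164315223694, -0.09436208754777908), 0.06300149857997894) ((0.5101168751716614, -0.09420038759708405), (0.1241498589515686, 0.12544237077236176), 120.0866470336914) 0.15634480754251595
knob [ 0.5069 -0.0952  0.1866] 58 [ 0.5229 -0.0819  0.195 ]
stone z 0.008607547472109511
```

```bash
cat >> h.py <<'E'
def R(a): return np.array([[np.cos(a),0,-np.sin(a)],[np.sin(a),0,np.cos(a)],[0,-1,0]])
def wristcam(name,tag):
    s=env.sense();p,d=viewer.read_camera('wrist');save(name,p)
    ci=dict(viewer.camera_info('wrist'));T=np.array(ci['T_tool_cam']);Rt=np.array(s['tcp_rot'])
    ci['rotation']=Rt@T[:3,:3];ci['eye']=np.array(s['ee_pos'])+Rt@T[:3,3]
    np.savez(tag,d=d,K=ci['intrinsics'],rotation=ci['rotation'],eye=ci['eye']);return p,d,ci
def st(*k):
    s=env.sense();print(*[(q,s[q]) for q in ('t','ee_pos','wrist_force','gripper_width')+k])
E
python3 - <<'E'
from h import *
a=np.radians(-9.8)
p=env.sense()['ee_pos']
env.movel([p[0],p[1],.38])
env.reach([.5117,-.0945,.33],R(a));st('joint_positions','moment')
p,d,ci=wristcam('w1.png','w1')
for n in('cover','port_plate','lens_case_green'):print(n,[(np.round(x['at'],4),round(x['score'],2)) for x in tip_of('wrist',n)][:3])
P=cloud(ci,d);x,y,z=P[...,0],P[...,1],P[...,2]
m=(abs(x-.51)<.04)&(abs(y+.095)<.04)&(z>.175)&(z<.21);print('knob',np.median(P[m],0),P[m].min(0),P[m].max(0))
E
```

```text
('t', 5.1333) ('ee_pos', array([ 0.512 , -0.0936,  0.3299])) ('wrist_force', array([ 0.3623, -0.0744,  0.596 ])) ('gripper_width', 0.09171105699773577) ('joint_positions', array([-0.7447,  0.1796,  0.9968,  1.8199, -0.1599,  1.2276,  1.7002])) ('moment', array([-0.0133, -0.0232,  0.042 ]))
cover [(array([ 0.5166, -0.0892,  0.1802]), 0.67)]
port_plate []
lens_case_green [(array([0.5478, 0.056 , 0.1533]), 0.62)]
knob [ 0.5123 -0.0924  0.1902] [ 0.5027 -0.1032  0.1757] [ 0.5239 -0.0819  0.1924]
```

View pics/w1.png

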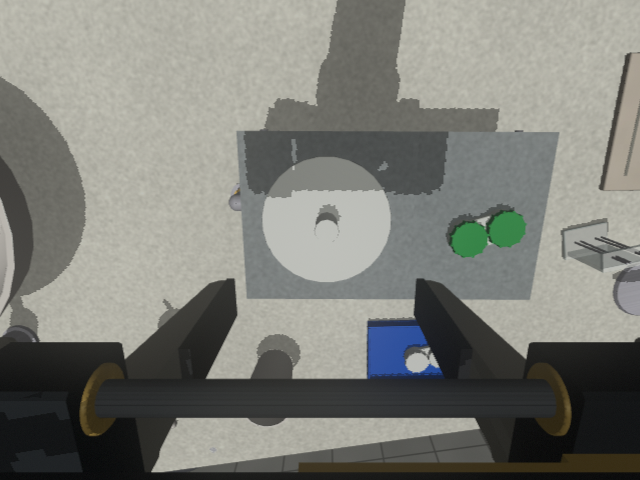

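The wrist view shows the knob at (327,225), centred between the fingers, and the green case at (487,234), well clear. Next step is to grip and lift.

```bash
python3 - <<'E'
from h import *
a=np.radians(-9.8)
env.movel([.512,-.0935,.20],R(a));env.movel([.512,-.0935,.1625],R(a),rate=.05);st()
effector.grasp(squeeze=20);st()
env.movel([.512,-.0935,.20],R(a),rate=.05);st()
env.movel([.512,-.0935,.33],R(a));st()
p,d=viewer.read_camera('side');save('s2.png',p)
p,d,ci=wristcam('w2.png','w2')
E
```

```text
('t', 7.25) ('ee_pos', array([ 0.5122, -0.0937,  0.1626])) ('wrist_force', array([-0.6115,  0.0668, -0.3975])) ('gripper_width', 0.09175325314450122)
('t', 8.325) ('ee_pos', array([ 0.512 , -0.0934,  0.1625])) ('wrist_force', array([ 0.0726,  0.7005, -0.1658])) ('gripper_width', 0.02056118800541806)
('t', 9.225) ('ee_pos', array([ 0.5118, -0.0933,  0.1998])) ('wrist_force', array([-0.243 ,  0.152 , -1.5215])) ('gripper_width', 0.02033944887514718)
('t', 10.2417) ('ee_pos', array([ 0.5114, -0.0933,  0.3291])) ('wrist_force', array([ 0.101 ,  0.2552, -1.6784])) ('gripper_width', 0.02067532621736506)
```

View pics/s2.png

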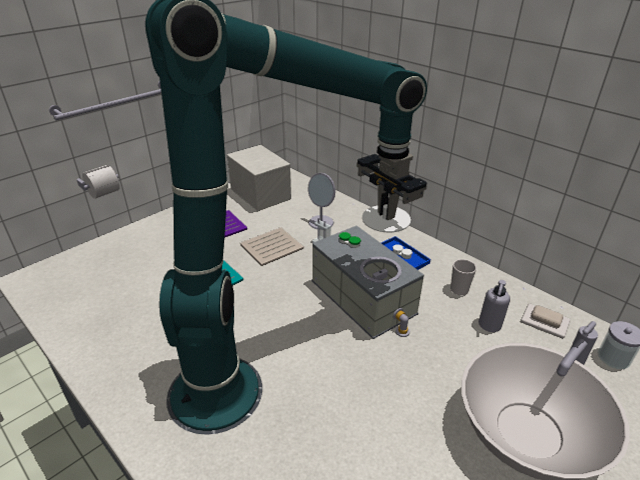

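View pics/w2.png

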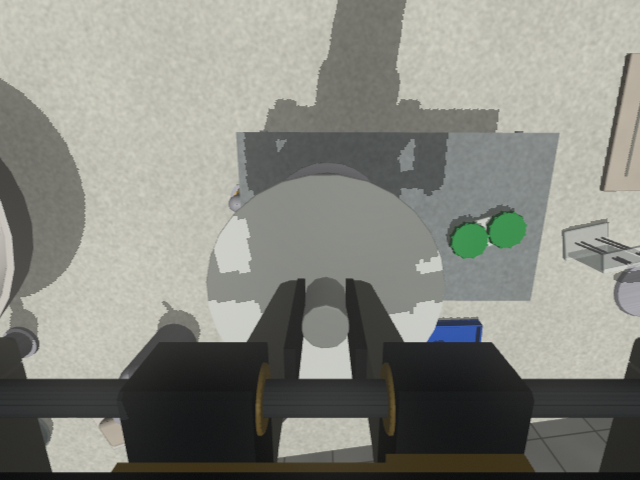

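The side view shows the cover hanging level in the jaws with the opening exposed, and the toiletries untouched. I'll cross-check the stone's centre from the side camera, then place the cover.

```bash
python3 - <<'E'
from h import *
# stone from saved side frame
ci=viewer.camera_info('side');P=cloud(ci,np.load('side0.npy'));x,y,z=P[...,0],P[...,1],P[...,2]
m=(abs(x-.494)<.13)&(abs(y-.365)<.12)&(z>.0045)&(z<.02)
n,l,s_,ce=cv2.connectedComponentsWithStats(cv2.morphologyEx(m.astype(np.uint8),cv2.MORPH_OPEN,np.ones((3,3))));k=1+np.argmax(s_[1:,4])
print('stone side',cv2.minAreaRect(P[l==k][:,:2].astype(np.float32)))
E
python3 - <<'E'
from h import *
a=np.radians(-9.8)
env.reach([.4935,.367,.33],R(a));st('joint_positions')
env.movel([.4935,.367,.10],R(a));st()
env.movel([.4935,.367,.035],R(a),rate=.06);env.pause(.2);st()
f0=env.sense()['wrist_force'][2]
z=.0295
while z>.0225:
    env.movel([.4935,.367,z],R(a),rate=.02);f=env.sense()['wrist_force'][2]
    print(round(z,4),env.sense()['ee_pos'][2],f-f0)
    if f-f0>1.2: break
    z-=.001
p,d=viewer.read_camera('side');save('s3.png',p);cv2.imwrite('pics/s3c.png',cv2.resize(cv2.cvtColor(p,cv2.COLOR_RGB2BGR)[150:300,180:380],None,fx=3.5,fy=3.5))
E
```

```text
stone side ((0.4919159412384033, 0.3680015802383423), (0.1556832194328308, 0.17208096385002136), 80.862060546875)
('t', 12.025) ('ee_pos', array([0.4945, 0.3651, 0.3304])) ('wrist_force', array([ 0.2799, -0.5226, -1.07  ])) ('gripper_width', 0.02040805817267117) ('joint_positions', array([-1.392 ,  0.4229,  0.9721,  1.6003, -0.3583,  1.3093,  1.0295]))
('t', 13.7083) ('ee_pos', array([0.494 , 0.3673, 0.1008])) ('wrist_force', array([ 0.3102, -0.1558, -1.403 ])) ('gripper_width', 0.020383521272803094)
('t', 15.1417) ('ee_pos', array([0.4936, 0.3672, 0.0353])) ('wrist_force', array([-0.3947, -0.4087, -1.5162])) ('gripper_width', 0.020321948343311278)
0.0295 0.02929992615750637 -0.6794222469136959
0.0285 0.028472891796761716 0.10594553338425627
0.0275 0.027469877575054105 0.2706405647639867
0.0265 0.026436505556540636 -0.8198299029668519
0.0255 0.02555078321269006 1.080536753009457
0.0245 0.025458714112760267 7.175761720510286
```

View pics/s3c.png

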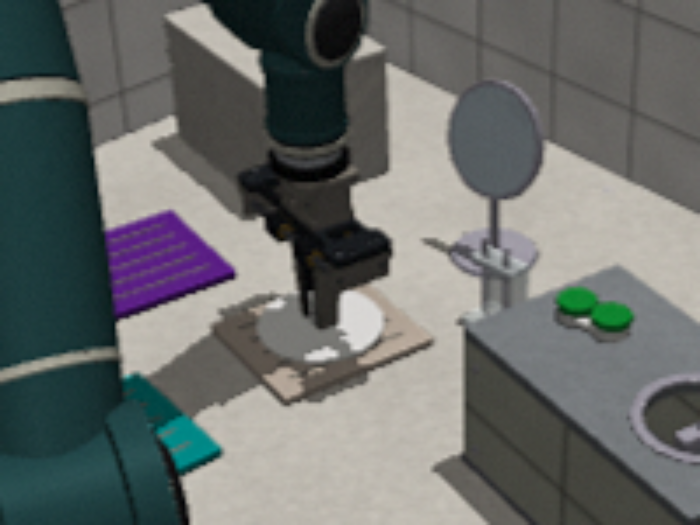

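Contact was felt right at the expected height, with the cover flat on the stone. I'll release, back off, shut the fingers and look into the opening. The open fingers are 128 mm over their backs and won't fit the 96 mm hole. So I'll turn the bar by pushing its end with shut fingers.

```bash
python3 - <<'E'
from h import *
a=np.radians(-9.8)
env.movel([.4935,.367,.0256],R(a),rate=.02);st()
effector.release();st()
env.movel([.4935,.367,.09],R(a),rate=.08);env.movel([.4935,.367,.33],R(a),rate=.25)
effector.grasp(squeeze=20)
env.reach([.45,-.0945,.30],R(a));env.pause(.3);st('joint_positions')
p,d,ci=wristcam('w4.png','w4')
for n in('valve_handle','port_plate'):print(n,[(np.round(x['at'],4),round(x['score'],2)) for x in tip_of('wrist',n)][:3])
p,d=viewer.read_camera('side');save('s4.png',p)
for n in('cover','valve_handle','port_plate'):print(n,[(np.round(x['at'],4),round(x['score'],2)) for x in tip_of('side',n)][:3])
p,d=viewer.read_camera('top');save('t4.png',p);np.save('top4.npy',d)
print([(np.round(x['at'],4),round(x['score'],2)) for x in tip_of('top','cover')][:3])
E
```

```text
('t', 17.1167) ('ee_pos', array([0.4935, 0.367 , 0.0255])) ('wrist_force', array([-0.3495,  0.1499, -0.0045])) ('gripper_width', 0.02042713346499811)
('t', 18.2417) ('ee_pos', array([0.4935, 0.367 , 0.0256])) ('wrist_force', array([-0.6165, -0.0991, -0.3571])) ('gripper_width', 0.09186891712078317)
('t', 23.6583) ('ee_pos', array([ 0.4502, -0.0943,  0.3002])) ('wrist_force', array([ 0.4967,  0.6671, -0.4802])) ('gripper_width', 0.00023007033083288187) ('joint_positions', array([-1.435 , -0.153 ,  1.5193,  1.9974,  0.1679,  1.1571,  1.416 ]))
valve_handle [(array([ 0.5147, -0.0858,  0.1277]), 0.83)]
port_plate []
cover [(array([0.4939, 0.3652, 0.0446]), 0.59)]
valve_handle [(array([ 0.5121, -0.0912,  0.1245]), 0.57), (array([ 0.5123, -0.09  ,  0.1499]), 0.41)]
port_plate [(array([ 0.5131, -0.0895,  0.1479]), 0.9)]
[(array([0.4942, 0.3654, 0.0435]), 0.61)]
```

View pics/w4.png

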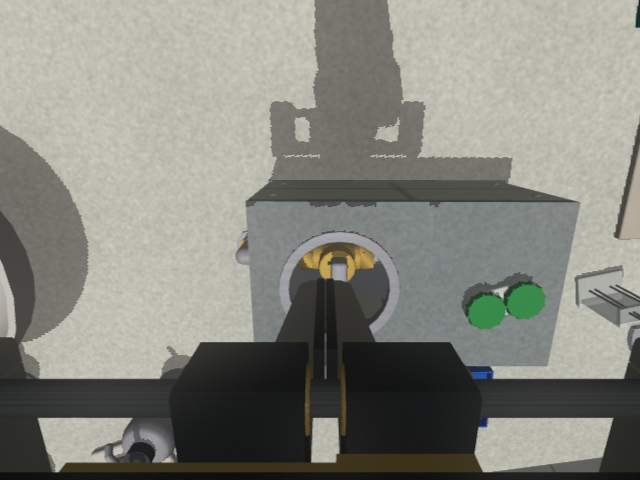

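View pics/t4.png

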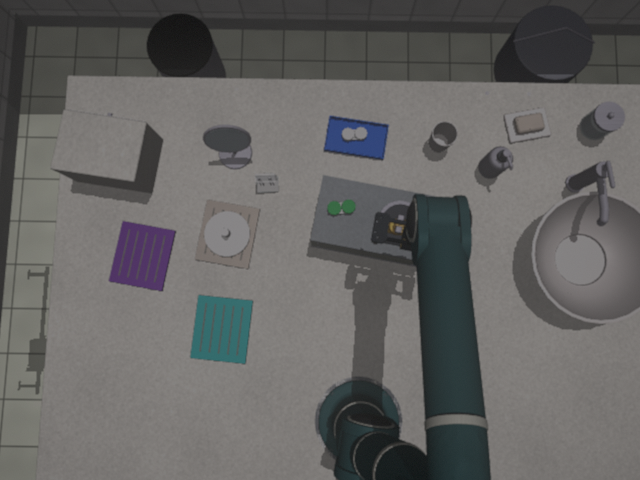

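View pics/s4.png

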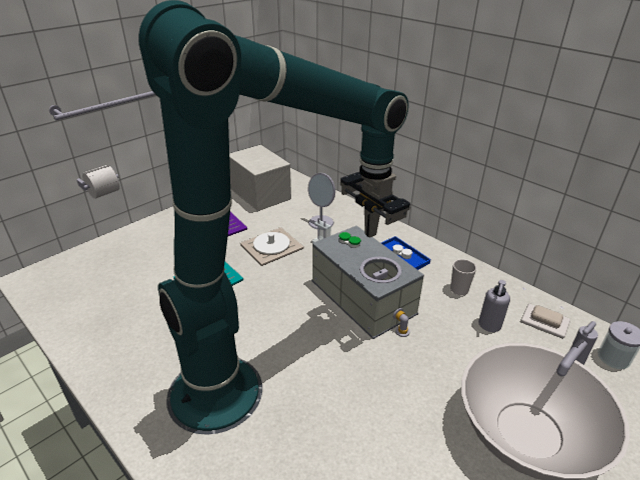

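The cover sits flat and knob-up on the stone: top view (226,234), and the networks give (0.494, 0.365). The fingers hide the handle, so I'll go to a better arm configuration (joint 3 is near its limit) and view from farther out.

```bash
python3 - <<'E'
from h import *
a=np.radians(-9.8)
env.movel([.45,-.0945,.38],R(a),rate=.2)
env.goto_joints([.14,.15,0,1.75,0,np.pi-1.9,0.]);st('tcp_rot')
s=env.sense();print(np.arctan2(s['tcp_rot'][1,0],s['tcp_rot'][0,0]))
env.reach([.585,-.107,.32],R(a));env.pause(.3);st('joint_positions')
p,d,ci=wristcam('w5.png','w5')
for n in('valve_handle','port_plate'):print(n,[(np.round(x['at'],4),round(x['score'],2)) for x in tip_of('wrist',n)][:3])
cv2.imwrite('pics/w5c.png',cv2.resize(cv2.cvtColor(p,cv2.COLOR_RGB2BGR)[80:300,200:460],None,fx=2.7,fy=2.7,interpolation=cv2.INTER_CUBIC))
E
```

```text
('t', 26.15) ('ee_pos', array([ 0.515 , -0.1061,  0.3381])) ('wrist_force', array([-0.5349, -0.3215,  0.7739])) ('gripper_width', 0.0007066006610078475) ('tcp_rot', array([[-0.1384, -0.0002,  0.9904],
       [-0.9904, -0.0001, -0.1384],
       [ 0.0002, -1.    , -0.0002]]))
-1.7096576750698294
('t', 27.7833) ('ee_pos', array([ 0.585 , -0.107 ,  0.3201])) ('wrist_force', array([-0.0499,  0.1369,  0.4729])) ('gripper_width', 0.0004938682945496719) ('joint_positions', array([ 0.2469,  0.2959, -0.1545,  1.61  ,  0.0476,  1.2391,  1.4831]))
valve_handle [(array([ 0.5135, -0.087 ,  0.1302]), 0.87)]
port_plate [(array([ 0.513 , -0.0894,  0.1299]), 0.52), (array([ 0.7725,  0.0148, -0.0017]), 0.29)]
```

View pics/w5.png

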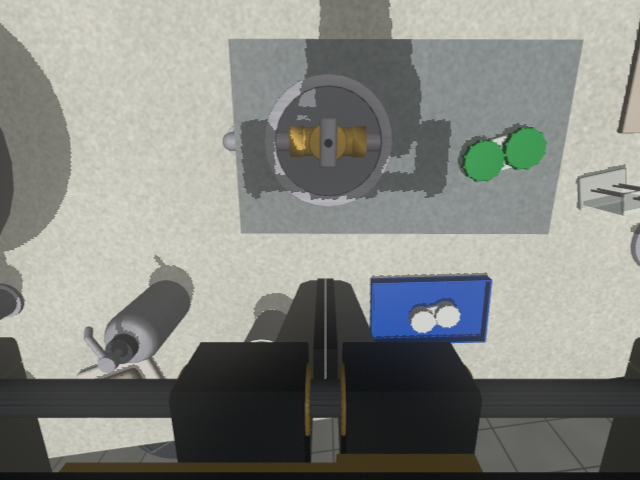

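View pics/w5c.png

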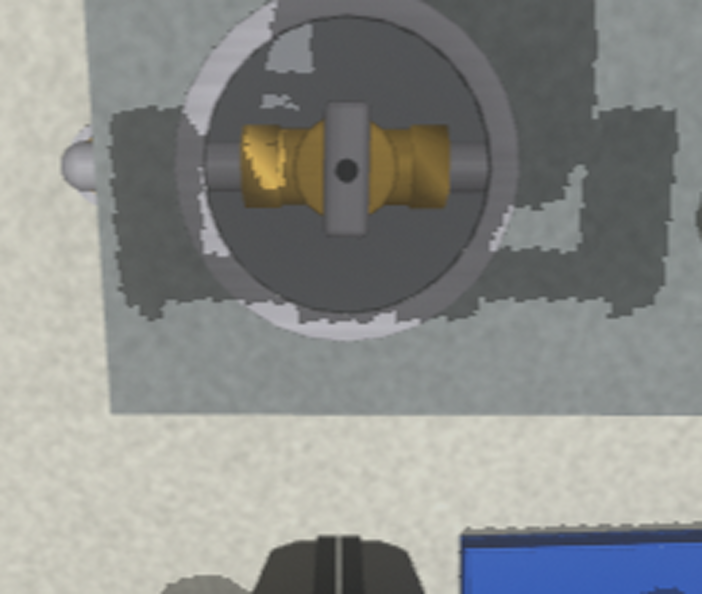

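The wrist view shows the T-handle upright at (328,142), its bar along image vertical from (328,117) to (328,167) inside the steel rim. I'll measure axis and yaw from it.

```bash
python3 - <<'E'
from h import *
w=np.load('w5.npz');ci=dict(intrinsics=w['K'],rotation=w['rotation'],eye=w['eye']);P=cloud(ci,w['d'])
x,y,z=P[...,0],P[...,1],P[...,2]
print('panel z',np.median(z[200:225,280:420]))
m=(np.hypot(x-.512,y+.09)<.035)&(z>.132)&(z<.15)
n,l,s_,ce=cv2.connectedComponentsWithStats(m.astype(np.uint8));k=1+np.argmax(s_[1:,4]);print(s_[k],ce[k],np.median(z[l==k]))
print(cv2.minAreaRect(P[l==k][:,:2].astype(np.float32)))
c=onplane(ci,[320.7,336.3,320.7,336.3],[117.4,117.4,167.4,167.4],.142);print(c,c.mean(0)); 
print('dot',onplane(ci,[200+346/2.7],[80+170/2.7],.142))
# hole: points on rim top
im=cv2.imread('pics/w5.png')
m=(np.hypot(x-.512,y+.09)<.07)&(z>.146)
m2=(np.hypot(x-.512,y+.09)<.047)|(~(z>.146)&(np.hypot(x-.512,y+.09)<.08)); m2=~m&(np.hypot(x-.512,y+.09)<.06)
cs,_=cv2.findContours((((z<.14)&(z>-.5)|m2)&(np.arange(640)>230)[None]&(np.arange(640)<420)[None]&((np.arange(480)>60)&(np.arange(480)<215))[:,None]).astype(np.uint8),cv2.RETR_EXTERNAL,cv2.CHAIN_APPROX_NONE)
for q in cs:
    if len(q)>150:
        q=cv2.convexHull(q)[:,0]
        h=onplane(ci,q[:,0],q[:,1],.15)[:,:2].astype(np.float32);print('hole',cv2.fitEllipse(h),cv2.minEnclosingCircle(h))
E
```

```text
panel z 0.14857323182739665
[320 117  18  51 865] [328.2462 141.859 ] 0.14015065835629814
((0.5133397579193115, -0.09139956533908844), (0.015934908762574196, 0.045279718935489655), 79.94988250732422)
[[ 0.4904 -0.0947  0.142 ]
 [ 0.4929 -0.0807  0.142 ]
 [ 0.5344 -0.1025  0.142 ]
 [ 0.537  -0.088   0.142 ]] [ 0.5137 -0.0915  0.142 ]
dot [[ 0.5137 -0.0918  0.142 ]]
hole ((0.5134883522987366, -0.09157248586416245), (0.09532451629638672, 0.09546639770269394), 48.381797790527344) ((0.513451874256134, -0.09173630177974701), 0.047972600907087326)
hole ((0.5647032260894775, -0.18639712035655975), (0.0028507269453257322, 0.0031635044142603874), 0.0) ((0.5056328773498535, -0.18030299246311188), 0.05848124623298645)
```

The wrist view puts the axis at (0.5135, −0.0916), and the top and side views about (0.512, −0.094), so I'll use (0.5128, −0.0922). Bar yaw is −10°. Shut fingers are about 36 × 20 mm and fit beside the bar with a few mm to spare. I'll insert them with a force guard.

```bash
cat >> h.py <<'E'
O=np.array([.5128,-.0922]);TH0=np.radians(-10.0);DEL=np.radians(6)
def rot(t): return np.array([[np.cos(t),-np.sin(t)],[np.sin(t),np.cos(t)]])
def pose(phi,y0,z=.122,x0=.010):   # phi = clockwise turn from start
    t=TH0-phi; c=O+rot(t)@np.array([x0,y0]); return [c[0],c[1],z],R(t-np.pi/2-DEL)
E
python3 - <<'E'
from h import *
env.reach(*pose(0,.0225,.26));st('joint_positions')
p,r=pose(0,.0225,.165);env.movel(p,r);st()
f0=env.sense()['wrist_force']
for z in(.15,.14,.13,.122):
    p,r=pose(0,.0225,z);env.movel(p,r,rate=.06);f=env.sense()['wrist_force'];print(z,f-f0)
    if np.linalg.norm(f-f0)>4: print('STOP');break
env.pause(.2);st('moment')
p,d=viewer.read_camera('side');cv2.imwrite('pics/s6.png',cv2.resize(cv2.cvtColor(p,cv2.COLOR_RGB2BGR)[160:340,290:450],None,fx=3.3,fy=3.3,interpolation=cv2.INTER_CUBIC))
E
```

```text
('t', 29.4167) ('ee_pos', array([ 0.5268, -0.0718,  0.2602])) ('wrist_force', array([1.0621, 0.4805, 0.655 ])) ('gripper_width', 0.00028703367766784986) ('joint_positions', array([ 0.0248,  0.2195,  0.0557,  1.8459, -0.0138,  1.0762, -0.1929]))
('t', 30.2) ('ee_pos', array([ 0.5272, -0.0719,  0.1657])) ('wrist_force', array([-0.1501, -0.3042, -0.1636])) ('gripper_width', 0.0002674963199693133)
0.15 [ 0.6881 -0.7039 -0.0183]
0.14 [-0.4722  1.2872  0.6076]
0.13 [-0.4148  0.7937  0.0555]
0.122 [1.1731 0.1651 0.2013]
('t', 31.7167) ('ee_pos', array([ 0.5267, -0.0718,  0.1222])) ('wrist_force', array([-0.634 , -0.0721,  0.5798])) ('gripper_width', 0.0004888016512434806) ('moment', array([-0.0654,  0.1358, -0.0003]))
```

View pics/s6.png

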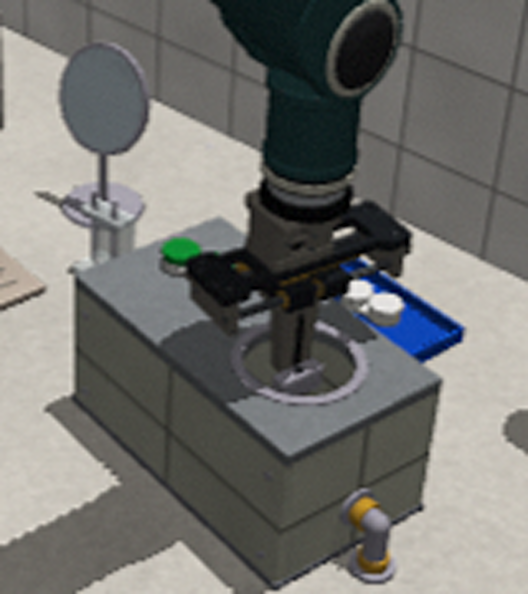

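The shut fingers are inside the rim beside the bar, touching nothing. I'll close up to the bar and turn it in small steps, watching the torque.

```bash
cat >> h.py <<'E'
def favg(n=4,dt=.02):
    o=[]
    for _ in range(n):
        env.pause(dt);s=env.sense();o.append(s['wrist_force'])
    return np.mean(o,0),s
def tq(phi,f): 
    r=rot(TH0-phi)@np.array([.023,.008]);return r[0]*f[1]-r[1]*f[0]
def phiact(s,y0): # actual tool yaw -> phi
    a=np.arctan2(s['tcp_rot'][1,0],s['tcp_rot'][0,0]);return (TH0-np.pi/2-DEL-a+np.pi)%(2*np.pi)-np.pi
E
python3 - <<'E'
from h import *
b,s=favg(8);print('base',b);np.save('base.npy',b)
y=.0225
while y>.0175:
    y-=.0007;env.movel(*pose(0,y),rate=.02);f,s=favg(3);F=f-b
    print('y %.4f tq %.3f'%(y,tq(0,F)),F)
    if tq(0,F)>.06: break
np.save('y.npy',y)
phi=0
while phi<.28:
    phi+=.03;env.movel(*pose(phi,y),rate=.02);f,s=favg(3);F=f-b;T=tq(phi,F)
    print('phi %.3f act %.3f tq %.3f'%(phi,phiact(s,y),T),F)
    if T>.2: break
np.save('phi.npy',phi);st('moment')
E
```

```text
base [-0.4113 -0.1214 -0.094 ]
y 0.0218 tq 0.002 [1.3961 0.3184 0.5393]
y 0.0211 tq 0.004 [ 0.1439  0.186  -0.2505]
y 0.0204 tq 0.001 [0.7756 0.15   0.1298]
y 0.0197 tq 0.005 [ 0.1951  0.2494 -0.0253]
y 0.0190 tq 0.012 [-0.0071  0.4919  0.0645]
y 0.0183 tq 0.062 [0.8003 2.7145 0.1993]
phi 0.030 act 0.028 tq 0.129 [0.4007 5.3747 0.8432]
phi 0.060 act 0.058 tq 0.118 [0.7134 4.945  0.2172]
phi 0.090 act 0.088 tq 0.129 [0.658  5.3509 0.4354]
phi 0.120 act 0.118 tq 0.135 [0.4362 5.5656 0.5721]
phi 0.150 act 0.148 tq 0.143 [0.6781 5.8882 0.2294]
phi 0.180 act 0.179 tq 0.129 [1.1154 5.2889 0.4071]
phi 0.210 act 0.209 tq 0.130 [1.0838 5.3045 0.6552]
phi 0.240 act 0.239 tq 0.119 [0.833  4.8256 0.1217]
phi 0.270 act 0.269 tq 0.136 [1.5043 5.4467 0.0068]
phi 0.300 act 0.299 tq 0.129 [ 1.      5.1951 -0.3345]
('t', 36.7) ('ee_pos', array([ 0.5303, -0.0796,  0.122 ])) ('wrist_force', array([ 0.9088,  5.2895, -0.8849])) ('gripper_width', 0.0004470946345202881) ('moment', array([ 1.0531, -0.0772, -0.0067]))
```

```bash
python3 - <<'E'
from h import *
b=np.load('base.npy');y=float(np.load('y.npy'));phi=float(np.load('phi.npy'));n=0
step=.03
while phi<1.38 and env.sense()['t']<56:
    if step==.03: 
        phi+=step
    else: phi+=step
    env.movel(*pose(phi,y),rate=.02);f,s=favg(3 if step==.03 else 6);F=f-b;T=tq(phi,F)
    print('phi %.3f act %.3f tq %.3f t %.1f'%(phi,phiact(s,y),T,s['t']),F)
    if T>.165: step=.008
    if T>.295: print('FIRM');break
np.save('phi.npy',phi);st()
E
```

```text
phi 0.330 act 0.328 tq 0.130 t 37.0 [ 0.7295  5.2921 -0.8036]
phi 0.360 act 0.359 tq 0.132 t 37.3 [ 0.7567  5.3658 -0.3557]
phi 0.390 act 0.389 tq 0.141 t 37.6 [ 1.8302  5.5057 -0.9202]
phi 0.420 act 0.419 tq 0.151 t 37.9 [ 1.349   6.0426 -0.4897]
phi 0.450 act 0.449 tq 0.135 t 38.2 [ 1.3419  5.3858 -0.5954]
phi 0.480 act 0.479 tq 0.131 t 38.5 [ 1.1459  5.2824 -0.4793]
phi 0.510 act 0.509 tq 0.135 t 38.8 [1.802  5.2329 0.1096]
phi 0.540 act 0.539 tq 0.128 t 39.1 [ 1.3331  5.13   -1.1033]
phi 0.570 act 0.569 tq 0.133 t 39.4 [ 1.5245  5.3126 -0.1999]
phi 0.600 act 0.599 tq 0.125 t 39.7 [ 1.2639  5.0729 -0.5673]
phi 0.630 act 0.629 tq 0.131 t 40.0 [ 1.9481  5.061  -0.7058]
phi 0.660 act 0.659 tq 0.138 t 40.3 [2.0014 5.3599 0.5462]
phi 0.690 act 0.689 tq 0.125 t 40.6 [ 1.5668  5.011  -0.2804]
phi 0.720 act 0.719 tq 0.124 t 40.9 [ 2.1327  4.6745 -0.9338]
phi 0.750 act 0.749 tq 0.124 t 41.2 [ 2.8312  4.252  -0.8697]
phi 0.780 act 0.779 tq 0.128 t 41.5 [ 3.1426  4.2092 -1.0482]
phi 0.810 act 0.809 tq 0.130 t 41.8 [ 2.6263  4.7167 -0.5567]
phi 0.840 act 0.839 tq 0.128 t 42.1 [ 2.7377  4.5293
[... 1699 characters left out ...]
.171 tq 0.266 t 51.6 [ 8.3878  7.2058 -4.1467]
phi 1.182 act 1.179 tq 0.271 t 52.0 [ 8.593   7.2441 -3.9367]
phi 1.190 act 1.187 tq 0.271 t 52.4 [ 8.5821  7.3624 -4.3044]
phi 1.198 act 1.195 tq 0.283 t 52.7 [ 9.3072  7.0611 -4.2139]
phi 1.206 act 1.203 tq 0.293 t 53.0 [ 9.7281  7.2238 -4.4962]
phi 1.214 act 1.211 tq 0.282 t 53.4 [ 9.3161  7.0741 -4.6193]
phi 1.222 act 1.219 tq 0.291 t 53.8 [ 9.5711  7.358  -4.6197]
phi 1.230 act 1.227 tq 0.292 t 54.1 [ 9.4965  7.6518 -5.0519]
phi 1.238 act 1.235 tq 0.299 t 54.5 [10.0045  7.2901 -4.769 ]
FIRM
('t', 54.45) ('ee_pos', array([ 0.5365, -0.097 ,  0.1228])) ('wrist_force', array([ 9.267 ,  7.2032, -4.5264])) ('gripper_width', 0.0004635926651223803)
```

The reading is firm at 0.30 N m, but the slope was soft (0.6 N m/rad) because the arm is deflected about 4 mm. Before letting go I'll check the picture for rim contact and the bar's real angle.

```bash
python3 - <<'E'
from h import *
st('moment','joint_positions','tcp_rot')
for c,(r0,r1,c0,c1) in dict(side=(220,310,330,430),top=(170,270,340,460)).items():
    p,d=viewer.read_camera(c);save(c+'7.png',p);np.save(c+'7.npy',d)
    cv2.imwrite(f'pics/{c}7c.png',cv2.resize(cv2.cvtColor(p,cv2.COLOR_RGB2BGR)[r0:r1,c0:c1],None,fx=6,fy=6,interpolation=cv2.INTER_CUBIC))
p,d,ci=wristcam('w7.png','w7')
b=np.load('base.npy')
print(favg(6)[0]-b)
E
```

```text
('t', 54.45) ('ee_pos', array([ 0.5365, -0.097 ,  0.1228])) ('wrist_force', array([ 9.267 ,  7.2032, -4.5264])) ('gripper_width', 0.0004635926651223803) ('moment', array([ 1.6883, -2.0047,  0.0945])) ('joint_positions', array([-0.151 ,  0.4133,  0.3346,  1.962 , -0.1904,  0.7884, -1.2232])) ('tcp_rot', array([[-0.9984,  0.0078,  0.0563],
       [-0.0563,  0.0012, -0.9984],
       [-0.0079, -1.    , -0.0007]]))
[ 9.9533  7.1252 -4.8997]
```

View pics/side7c.png

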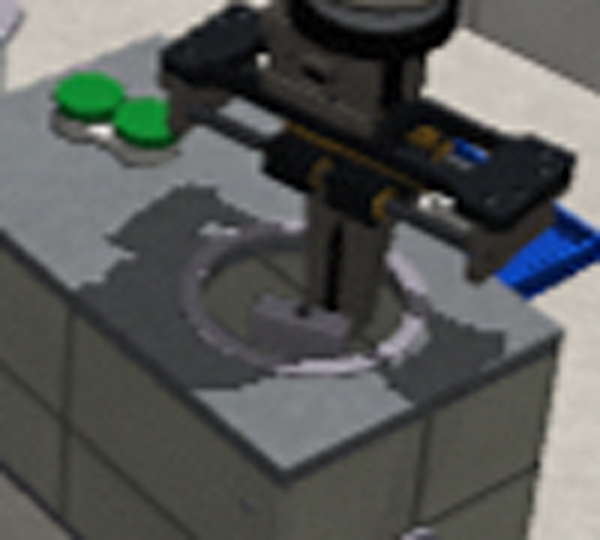

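View pics/w7.png

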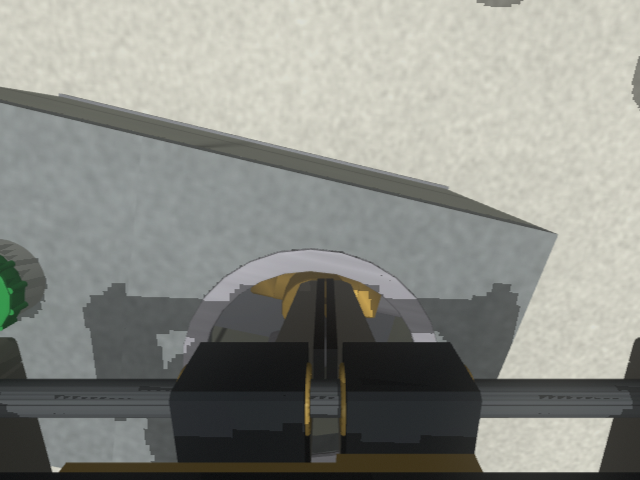

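The side view shows the bar against the finger face at crop (300,318), and the wrist view shows about 13 mm clear between fingers and rim, so nothing bears on the rim. The soft slope matches arm compliance plus sticking at the contact. The free-turning reading was 0.13 against the known 0.12, so the torque calibration holds. I'll back off, lift out and check.

```bash
python3 - <<'E'
from h import *
b=np.load('base.npy');phi=float(np.load('phi.npy'))
for y,x in((.0215,.008),(.0250,.006)):
    env.movel(*pose(phi,y,.122,x),rate=.03);f,s=favg(3);print(s['ee_pos'],f-b)
env.movel(*pose(phi,.0250,.175,.006),rate=.08);print(favg(3)[0]-b)
env.movel(*pose(phi,.0250,.30,.006),rate=.25)
p,r=pose(phi,.025,.32);env.movel([.45,p[1],.32],r,rate=.25);st()
p,d,ci=wristcam('w8.png','w8')
P=cloud(ci,d);x,y,z=P[...,0],P[...,1],P[...,2]
m=(np.hypot(x-O[0],y-O[1])<.035)&(z>.132)&(z<.15)
n,l,s_,ce=cv2.connectedComponentsWithStats(m.astype(np.uint8))
if n>1:
    k=1+np.argmax(s_[1:,4]);print(s_[k],cv2.minAreaRect(P[l==k][:,:2].astype(np.float32)))
p,d=viewer.read_camera('side');save('s8.png',p)
p,d=viewer.read_camera('top');save('t8.png',p);print(env.sense()['t'])
E
```

```text
[ 0.5369 -0.0966  0.1226] [5.4905 4.2339 0.0279]
[ 0.5376 -0.095   0.1217] [ 0.605  -0.1063  0.0014]
[-0.121   0.2612  0.1302]
('t', 57.3833) ('ee_pos', array([ 0.4495, -0.0979,  0.3189])) ('wrist_force', array([ 0.737 ,  0.6033, -0.3003])) ('gripper_width', 0.000394480528314854)
[299 138  49  31 842] ((0.5136674046516418, -0.09252647310495377), (0.016006002202630043, 0.0458572581410408), 21.907325744628906)
57.5333
```

View pics/w8.png

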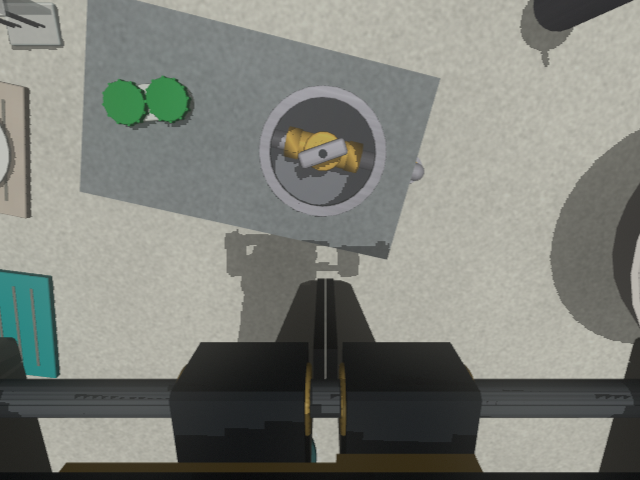

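View pics/s8.png

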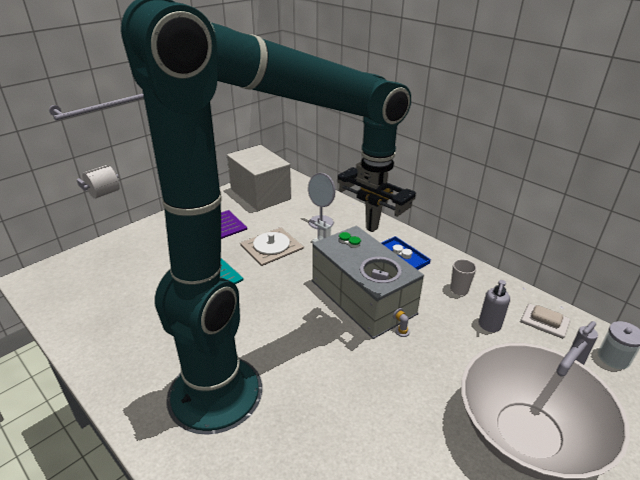

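View pics/t8.png

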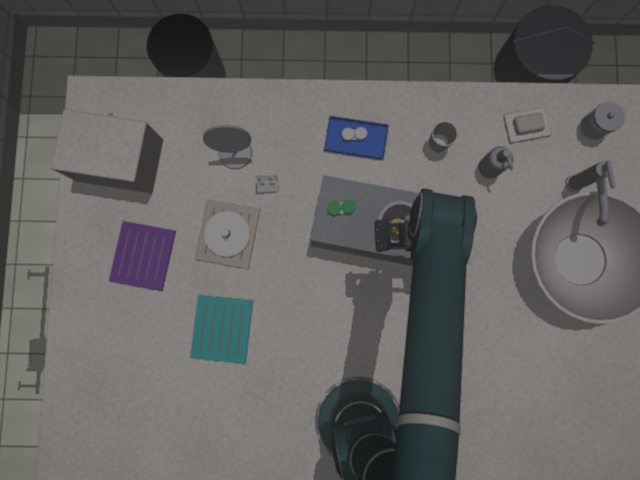

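The last views show the bar turned from −10° to −68° (58° clockwise), the cover flat at the centre of the stone (top view 226,234), and everything else where it was. The hand is clear of everything.

```bash
python3 - <<'E'
from h import *
print(workorder.finish_job())
E
```

```text
the job is handed in; nothing more can be done
None
```

The stop valve is shut finger-tight, and the cover is lying flat, knob up, in the middle of the grey-white drying stone. I handed the job in at about 57.5 s of the 70 s allowed, with the hand clear of everything.

- **Cover:** I lowered it until I felt contact at the expected height and then released it. Afterwards the networks put it at (0.494, 0.365), against a measured stone centre of (0.4935, 0.367).
- **Valve:** The open fingers are too wide for the 96 mm hole, so I didn't grip the T-handle. I pushed the end of its bar clockwise with the fingers shut. It turned freely at about 0.13 N m (0.12 given), then came up firm. I stopped at 0.30 N m, backed off and lifted out. The last picture shows the bar 58° (1.01 rad) clockwise of its start.
- **Rim, panel and toiletries:** The wrist picture taken at full torque showed the fingers clear of the rim by about 13 mm, and the force on the way in and out stayed at noise level. In the last pictures the toiletries look unmoved.

**What disagreed:**
- **Torque slope:** the torque rose only about 0.5 N m per rad of commanded turn, not 5. The tool was deflected about 4 mm and sticking at the contact, which accounts for it. The 0.30 N m is the measured wrist force times the estimated lever arm, not a figure worked out from that slope.
- **Axis estimates:** the cameras differed by about 2 to 3 mm on where the valve axis is.

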